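# Push the tube up the loading ramp to its stop

### The job

Push the steel tube lying at the foot of the loading ramp slowly up the slope with the fingers, keeping them behind it so that it never runs loose on the slope, until it drops over the top edge into the seat and lies square against the yellow end stop. Then take the fingers away. Do not lift or carry the tube, and leave everything else on the table where it is.

Things in the scene. Friction and masses are not known exactly. Their poses are not given: they have to be found in the camera images.
- ramp: Loading ramp, fixed on the table: blue side rails, bright metal slope, yellow end stop at the high end; 275 mm long, 324 mm wide. Origin: centre of its underside. x points up the ramp to the stop (away from the robot within 0.45 rad), y to the left, z up. The slope rises at 8 degrees (0.1396 rad) to a straight top edge at x = +60 mm, 36.5 mm high. The rails' inner faces are at y = +-154 mm.
- deck: The ramp's slope. Origin: middle of its top edge, on its upper surface; x up along the slope, z square to it, y across. The surface runs from x = -205 mm to 0; rails stand 14 mm above it. Two yellow tabs (12 mm high, 30 mm wide, centred at x = -187, y = +-105 mm) keep the tube from rolling off the foot; between them 180 mm are open for the fingers.
- tube: Stainless tube offcut, 34 mm in diameter, 260 mm long, about 0.3 kg, smooth (as is the slope); under 5 N push it up. y runs along it; its origin lies on its surface and turns with it. It starts against the tabs (centre at x = -165 mm on the slope), up to 12 mm off the middle. Let go on the slope it rolls back. On the slope it must not roll faster than 0.2 m/s untouched; pushing at up to 0.08 m/s is safe.
- tube_center (a point): Centre of the tube, on its axis half-way along; 17 mm above the slope.
- seat (a point): Where the tube's centre is when it lies in the seat against the end stop; axes as the ramp's, 49 mm above the table. The level seat floor lies 4 mm below the top edge of the slope; the stop's face is 17 mm beyond this point (30 mm past the edge), its top 56 mm above the table; blue cheeks beside the seat reach 57 mm. A tube pushed over the edge drops in and stays by itself.
- ferrule: Steel ferrule standing on its flange at the right of the ramp, 44 mm wide, 55 mm high; origin under its centre. Leave it alone.
- tin: Green paste tin with a grey lid at the left of the ramp, 69 mm wide, 46 mm high; origin under its centre. Leave it alone.
- pliers: Blue-handled pliers lying near the left side of the table, 170 mm long; leave alone.
- tape_measure: Yellow tape measure at the right side of the table, 79 x 72 x 36 mm; leave alone.
- mug: White mug at the right side of the table, 92 mm high; leave alone.

How it is judged:
On the way:
1. the tube lies on the upper half of the slope, on its way up (x of tube_center in the frame of deck between -0.085 and -0.005 m and z of tube_center in the frame of deck below 0.022 m), for 0.1 s.
At the end, for the whole second after the job is handed in: The tube lies at rest on the seat floor behind the top edge, its centre within 6 mm of the place against the end stop (30 mm sideways), square to the ramp within 0.05 rad (x of tube_center in the frame of seat between -0.006 and 0.004 m and y of tube_center in the frame of seat between -0.03 and 0.03 m and z of tube_center in the frame of seat between -0.003 and 0.0025 m and angle between the y axis of tube and the y axis of ramp, either way round below 0.05 rad and angular speed of tube below 0.5 rad/s); the robot touches nothing.
It fails at once if the tube is lifted more than about 15 mm off the slope (z of tube_center in the frame of deck above 0.032 m).
It fails at once if the tube runs loose on the slope: faster than about 0.2 m/s with the robot not touching it (x of tube_center in the frame of deck below -0.005 m and angular speed of tube above 12 rad/s and contact force between each of the fingers, the arm and tube below 0.01 N).
It fails at once if another thing on the table is moved more than 25 mm (distance of any of ferrule, tin, pliers, tape_measure, mug from where it was at the start of the episode above 0.025 m).
It also fails if it takes over 38 s, if anything falls off the work surface, if the arm or the gripper's body presses on something with over 40 N, if the wrist force passes 120 N, or if a joint passes its speed limit or range.

### The arm

A 6-joint arm with a two-finger parallel gripper is mounted at the origin on a cart in front of the work surface, level with it; the furniture and walls round the work are solid. World frame = base frame: x ahead of the robot, y to its left, z up, the work surface at z = 0. Lengths are in m, angles in rad, forces in N, time in s.
With the tool pointing down it reaches from about 0.35 to 0.95 m from the base axis. Payload 17.4 kg.
Tool frame: the origin (TCP) lies on the mounting face of the last link; the fingertips stand 186 mm ahead of it and the grasp point (between the pads) lies 167 mm ahead of it (arm.tcp_to_grasp is the distance from the TCP to the grasp point, in m); z points along the fingers, y is the direction in which the jaws open and shut (so a half turn about z gives the same grasp; the last joint's range is limited). The gripper opens to 93 mm and grips with 3 to 60 N. Pads are 15 mm wide; open, the fingers measure 128 mm over their backs; the gripper's body (75 mm by 188 mm) begins 65 mm behind the grasp point.
Start: joints at [1.123, 0.116, 1.442, -0, 1.584, -0.038], TCP at [0.269, 0.619, 0.405] pointing down, gripper open.
Joint ranges: [-2.83, 2.83], [-0.83, 2.19], [0.07, 2.5], [-1.14, 4.28], [0.01, 3], [-2.97, 2.97]. Speed limits (rad/s): [1.89, 1.89, 2.22, 3.14, 3.14, 3.14].

### API

Orientations are given as a 3x3 rotation matrix whose columns are the frame's x, y, z axes.
In Python, from plant import arm, optics, recognise, outline_of, tip_of gives the robot as it stands.
- The arm moves only by the tool play_rows, never from a script. Its argument "series" is a list of rows, each a list of 7 numbers: the shift along the tool's x, y, z in cm, then the turn, a rotation vector about the tool's x, y, z in degrees, then the opening, from 0 (shut) to 1 (fully open). A call has 1 to 12 rows; each row is the pose to reach, as a shift and turn from the pose commanded when the call began, along the tool's axes at that moment; what a row does not reach only later rows make up. A row lasts 1/10 s, in which the tool goes at most 50 mm and 8.59 degrees, less where a joint would pass 70% of its speed; a pose out of reach is approached as far as the arm can. A call with a gripper value outside its range is refused whole. The fingers move at their own pace and stop on an object; "force" is the grip in N (left out, the last holds). Time passes only in rows, so rows that repeat a pose let the fingers close. It gives the time, the measured TCP pose, the force and the opening at its end, in the units of the state.
- arm.state(): the state, without advancing time (a new reading comes with each control period).
- optics.camera(name): name is "scene" or "top"; returns a dict with "pixels" (400x640x3 uint8, red, green, blue), "fx", "fy", "cx", "cy" (pixels), "dist" ([k1, k2, p1, p2, k3] as OpenCV has them; the pictures are not rectified), "rvec" (rotation vector, rad) and "tvec" (3), from world to camera coordinates, as OpenCV has them. Camera axes: x right, y down, z forward; pixel columns grow to the right and rows downward; lengths in m; the calibration is good to about 2 mm. A picture is of the moment at which its call begins. There is no depth.
- arm.finish_job(): hands the job in, once; it reports no verdict.
Trained networks look in a picture, given as the dict that the camera call returned (one of the last four; its "shot" number tells which), for a name from the list of things; names that differ only in an ending like _2 or _b are one class to them, and where a whole thing is asked for, a point or a joint stands for the part that bears it (a point fixed in the world has none). Each returns a list of dicts, best first, with "score" (0 to 1); they miss things now and then, are a little off and sometimes report something else, mostly with a low value. They report only what shows in the picture. A call takes as long as a camera call.
- recognise(picture, target): "rect" ([left, top, right, bottom] in pixels, round what is visible of it).
- outline_of(picture, target): "pixels" (400x640 bool, what is visible of it) and "rect" ([left, top, right, bottom] in pixels, round what is visible of it).
- tip_of(picture, target): "location" ([column, row] in pixels: a listed point, or the origin of a listed thing).
The state is a dict: "t": time; "qpos": joint angles; "qvel": joint speeds; "tau": joint torques, N m; "tcp_pos": TCP position; "tool_rot": TCP orientation; "wrist_force": force on the tool from outside, world axes, zero at the start; "moment": the same for the moment, N m; "gripper_width": opening from 0.0 (shut) to 1.0 (fully open).
Only numpy, scipy, OpenCV 4.12 (cv2) and the standard library are available. Lean on these libraries where they do the work, as an engineer would, in place of code of your own. Each camera call takes 0.05 s, during which the arm holds its last target.

## Working session

There is one attempt and no reset: what is moved stays moved. The work goes in short steps, Python scripts to look and compute and a tool call to move; the robot and the scene stay as the last step left them, time stands still between calls to the robot, and variables do not carry over. Pictures are saved under pics/ and viewed, and the job is handed in when it is done.

Besides the shell and the picture viewer there is one more tool, called after "Request:" in YAML: its name, and indented under it one key for each argument. play_rows: Moves the arm, as the interface text tells. Its arguments: {"type":"object","properties":{"series":{"type":"array","items":{"type":"array","items":{"type":"number"}}},"force":{"type":"number"}},"required":["series"]}

```bash
ls; mkdir -p pics; python3 - <<'E'
from plant import arm, optics, recognise, outline_of, tip_of
import cv2
print(arm.state())
for n in ("scene","top"):
    p=optics.camera(n); cv2.imwrite(f"pics/{n}0.png",p["pixels"][:,:,::-1])
    print(n,{k:v for k,v in p.items() if k!="pixels"})
    for t in ["ramp","deck","tube","tube_center","seat","ferrule","tin"]:
        try: r=tip_of(p,t); print(t,[(x["location"],x["score"]) for x in r[:2]])
        except Exception as e: print(t,e)
    for t in ["tube","ramp","deck"]:
        try: r=recognise(p,t); print(t,[(x["rect"],x["score"]) for x in r[:2]])
        except Exception as e: print(t,e)
E
```

```text
pics
{'t': 0.0, 'qpos': array([ 1.12321713e+00,  1.16454734e-01,  1.44227134e+00, -2.02308275e-05,
        1.58399823e+00, -3.78336853e-02]), 'qvel': array([-7.84290805e-04, -5.40404902e-04,  7.73770343e-04, -8.33551776e-05,
       -6.59953084e-04, -2.40659251e-03]), 'tau': array([-2.72265579e-04, -7.21253943e+01, -6.22611737e+01,  7.80495373e-02,
        2.37445574e-02, -9.32925400e-05]), 'tcp_pos': array([0.2689353 , 0.61911219, 0.40402236]), 'tool_rot': array([[-9.17222128e-01,  3.98375885e-01, -4.71527756e-04],
       [ 3.98376163e-01,  9.17221551e-01, -1.02894205e-03],
       [ 2.25897204e-05, -1.13161384e-03, -9.99999359e-01]]), 'wrist_force': array([-0.90586691,  0.52295135,  0.37918188]), 'moment': array([-0.0303819 , -0.00032693, -0.02237407]), 'gripper_width': 1.00364090686474}
scene {'fx': 369.9137086504749, 'fy': 369.9137086504749, 'cx': 325.9940123667823, 'cy': 198.95111696456843, 'dist': array([-0.0129896,  0.       ,  0.       ,  0.       ,  0.       ]), 'rvec': array([ 2.25810007, -1.04632241,  0.35204285]), 'tvec': array([-0.31650096,  0.39208972,  0.99958222]), 'sho
[... 399 characters left out ...]
6725711857, 'cx': 316.0454084490174, 'cy': 197.6634811751848, 'dist': array([-0.04142846,  0.        ,  0.        ,  0.        ,  0.        ]), 'rvec': array([ 2.20628172, -2.14207837,  0.09839528]), 'tvec': array([0.05929554, 0.52557852, 1.5767033 ]), 'shot': 2}
ramp [([323.4, 182.2], 0.57)]
deck [([320.0, 165.6], 0.87)]
tube [([438.2, 196.0], 0.73), ([319.1, 209.7], 0.64)]
tube_center [([319.2, 205.5], 0.88), ([440.1, 195.9], 0.32)]
seat [([323.5, 160.5], 0.92)]
ferrule [([371.6, 184.6], 0.44)]
tin [([268.2, 168.0], 0.51)]
tube [([284.4, 198.9, 351.0, 212.5], 0.66), ([280.1, 146.2, 360.5, 218.1], 0.48)]
ramp [([280.0, 148.2, 361.0, 217.1], 0.69)]
deck [([279.3, 165.3, 366.1, 221.0], 0.61)]
```

```bash
python3 - <<'E'
import cv2
a=cv2.imread("pics/scene0.png");b=cv2.imread("pics/top0.png")
cv2.imwrite("pics/s0z.png",cv2.resize(a[130:270,240:430],None,fx=4,fy=4,interpolation=cv2.INTER_CUBIC))
cv2.imwrite("pics/t0z.png",cv2.resize(b[130:240,250:400],None,fx=5,fy=5,interpolation=cv2.INTER_CUBIC))
E
```

```text
(no output)
```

View pics/scene0.png

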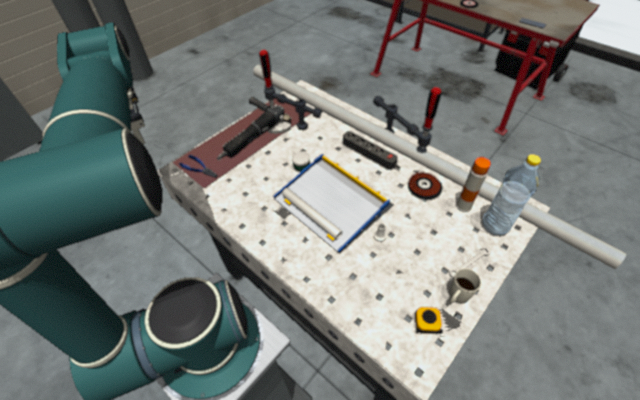

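View pics/s0z.png

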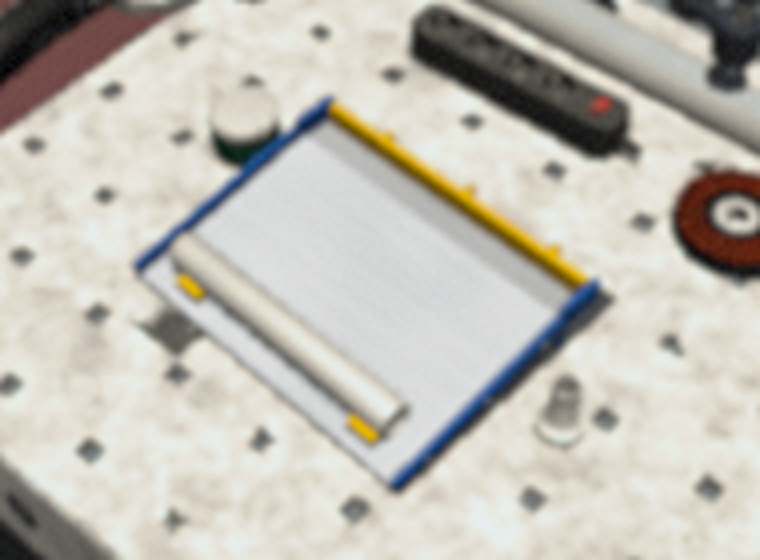

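View pics/t0z.png

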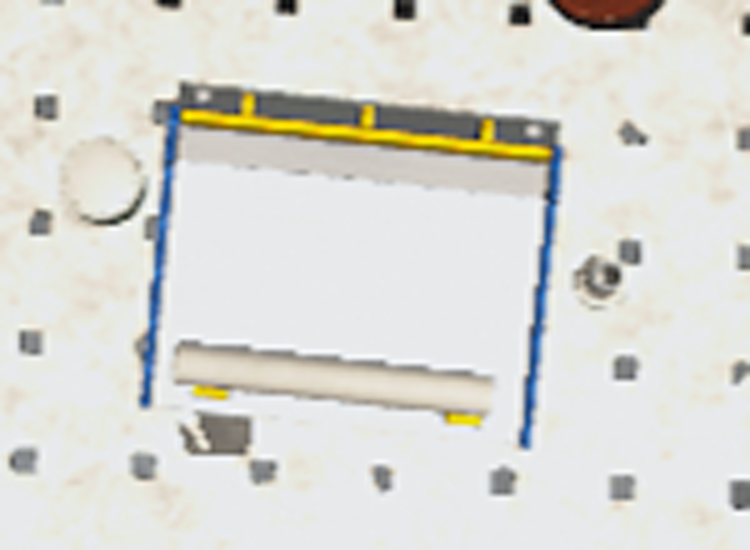

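```bash
cat > h.py <<'E'
import numpy as np, cv2
from scipy.optimize import least_squares
a=np.deg2rad(8)
def deck2ramp(p):
    x,y,z=p; return np.array([.06+x*np.cos(a)-z*np.sin(a), y, .0365+x*np.sin(a)+z*np.cos(a)])
def r2w(q,p):
    c,s=np.cos(q[2]),np.sin(q[2]); return np.array([q[0]+c*p[0]-s*p[1], q[1]+s*p[0]+c*p[1], p[2]])
def proj(c,P): return cv2.projectPoints(np.array(P,float).reshape(-1,1,3),c["rvec"],c["tvec"],np.array([[c["fx"],0,c["cx"]],[0,c["fy"],c["cy"]],[0,0,1]]),c["dist"])[0].reshape(-1,2)
E
python3 - <<'E'
from h import *
S=dict(fx=369.9137,fy=369.9137,cx=325.994,cy=198.951,dist=np.array([-0.0129896,0,0,0,0]),rvec=np.array([2.25810007,-1.04632241,.35204285]),tvec=np.array([-.31650096,.39208972,.99958222]))
T=dict(fx=388.60967,fy=388.60967,cx=316.0454,cy=197.66348,dist=np.array([-0.04142846,0,0,0,0]),rvec=np.array([2.20628172,-2.14207837,.09839528]),tvec=np.array([.05929554,.52557852,1.5767033]))
t=lambda u,v:(u/5+250-.4,v/5+130-.4)
s=lambda u,v:(u/4+240-.4,v/4+130-.4)
D=deck2ramp
obs=[(T,(.06,.154,.0365),t(172,165)),(T,(.06,-.154,.0365),t(553,193)),
(T,(.090,.154,.056),t(182,124)),(T,(.090,-.154,.056),t(552,158)),
(T,D((-.205,.157,.014)),t(146,406)),(T,D((-.205,-.157,.014)),t(525,447)),
(S,(.09,.154,.056),s(332,107)),(S,(.09,-.154,.056),s(585,287)),
(S,D((-.205,.157,.007)),s(140,268)),(S,D((-.205,-.157,.007)),s(396,485)),
(S,D((-.187,.105,.012)),s(192,284)),(S,D((-.187,-.105,.012)),s(365,425)),
(S,(.06,.154,.0365),s(316,126)),(S,(.06,-.154,.0365),s(560,302)),
(T,(.077,0,.049),(323.5,160.5)),(S,(.077,0,.049),(351.1,181.7)),
(T,(.06,0,.0365),(320.,165.6)),(S,(.06,0,.0365),(346.2,187.2))]
def f(q): return np.concatenate([proj(c,r2w(q,p))[0]-np.array(o) for c,p,o in obs])
r=least_squares(f,[.7,0,-.1],loss='soft_l1'); q=r.x
print(q); print(f(q).reshape(-1,2).round(1).tolist())
# tube: ends of axis
tob=[(T,t(183,365),t(493,393)),(S,s(188,246),s(397,411))]
tob=[]
def g(v):
    return np.concatenate([proj(c,r2w(q,D((v[0],v[1],.017))))[0]-np.array(o) for c,o in [(T,(319.2,205.5)),(S,(311.9,212.5))]])
r2=least_squares(g,[-.165,0]);print("tube deck",r2.x,g(r2.x))
for e in(1,-1): print(proj(T,r2w(q,D((-.165,e*.13,.017)))), proj(S,r2w(q,D((-.165,e*.13,.017)))))
print("T ends seen",t(176,362),t(493,393))
np.save("q.npy",q)
for nm,p in dict(tube=D((-.165,0,.017)),edge=D((0,0,0)),foot=D((-.205,0,0)),seat=(.077,0,.049)).items(): print(nm,r2w(q,p))
E
```

```text
[ 0.5988304   0.05705408 -0.08007103]
[[1.4, -1.7], [-0.5, 0.8], [-0.2, -1.6], [0.9, -0.2], [0.3, -0.4], [0.4, -0.3], [-0.8, -0.7], [0.6, -0.6], [-0.5, 0.4], [-0.4, 0.1], [-0.4, 0.4], [-0.6, 0.8], [-2.4, 2.4], [0.5, 4.4], [-0.5, -0.2], [-1.3, -1.4], [2.5, -0.7], [0.2, -2.0]]
tube deck [-0.16579605 -0.0007838 ] [-0.93856281 -0.36111942  0.47067936  0.83987666]
[[286.56889259 201.46289262]] [[286.88277359 192.31719713]]
[[349.65946176 208.38839064]] [[340.46255367 235.8898897 ]]
T ends seen (284.8, 202.0) (348.20000000000005, 208.2)
tube [0.49340908 0.06551336 0.030371  ]
edge [0.65863816 0.05225495 0.0365    ]
foot [0.45628363 0.0684924  0.00796951]
seat [0.6755837 0.0508952 0.049    ]
```

```bash
cat > plan.py <<'E'
from h import *
from plant import arm
from scipy.spatial.transform import Rotation as R
q=np.load("q.npy"); s=arm.state(); M=s["tool_rot"]; p=s["tcp_pos"]
c,sn=np.cos(q[2]),np.sin(q[2])
G=np.array([[-c,-sn,0],[-sn,c,0],[0,0,-1]]); 
print("t",s["t"],"F",s["wrist_force"].round(2),"grip",s["gripper_width"])
rel=p-np.array([q[0],q[1],0]); print("tip in ramp mm",(np.array([c*rel[0]+sn*rel[1],-sn*rel[0]+c*rel[1],p[2]])+M[:,2]*.186*np.array([1,1,1])).round(4)*1000)
def to(x,y,z):
    w=r2w(q,(x,y,z)); w[2]+=.186
    print((x,y,z),"shift cm",(M.T@(w-p)*100).round(2),"turn deg",np.rad2deg(R.from_matrix(M.T@G).as_rotvec()).round(2))
E
python3 - <<'E'
from plan import *
to(-.150,.004,.16);to(-.150,.004,.0195)
E
```

```text
t 1.1 F [ 0.54 -0.21  0.24] grip 1.0032126923101332
tip in ramp mm [-373.8  533.9  218.7]
(-0.15, 0.004, 0.16) shift cm [-38.33 -42.89   5.87] turn deg [  0.     0.   -18.89]
(-0.15, 0.004, 0.0195) shift cm [-38.33 -42.89  19.92] turn deg [  0.     0.   -18.89]
```

Request:
play_rows:
  series:
    - [-2,-2,0.3,0,0,-1]
    - [-5,-5.5,0.8,0,0,-3]
    - [-8.5,-9.5,1.3,0,0,-5]
    - [-12,-13.5,1.9,0,0,-6.5]
    - [-15.5,-17.2,2.4,0,0,-8]
    - [-19,-21.2,3,0,0,-10]
    - [-22.5,-25,3.5,0,0,-12]
    - [-26,-29,4,0,0,-14]
    - [-29.5,-33,4.5,0,0,-15.5]
    - [-33,-37,5,0,0,-17]
    - [-36,-40.4,5.5,0,0,-18.3]
    - [-38.33,-42.89,5.87,0,0,-18.89]

```text
invalid input
```

```bash
python3 - <<'E'
from plan import *
from plant import optics
to(-.150,.004,.16);to(-.150,.004,.0195)
E
```

```text
t 1.1 F [ 0.54 -0.21  0.24] grip 1.0032126923101332
tip in ramp mm [-373.8  533.9  218.7]
(-0.15, 0.004, 0.16) shift cm [-38.33 -42.89   5.87] turn deg [  0.     0.   -18.89]
(-0.15, 0.004, 0.0195) shift cm [-38.33 -42.89  19.92] turn deg [  0.     0.   -18.89]
```

The rows were missing the gripper opening, so the call was refused.

Request:
play_rows:
  series:
    - [-2,-2,0.3,0,0,-1,1]
    - [-5,-5.5,0.8,0,0,-3,1]
    - [-8.5,-9.5,1.3,0,0,-5,1]
    - [-12,-13.5,1.9,0,0,-6.5,1]
    - [-15.5,-17.2,2.4,0,0,-8,1]
    - [-19,-21.2,3,0,0,-10,1]
    - [-22.5,-25,3.5,0,0,-12,1]
    - [-26,-29,4,0,0,-14,1]
    - [-29.5,-33,4.5,0,0,-15.5,1]
    - [-33,-37,5,0,0,-17,1]
    - [-36,-40.4,5.5,0,0,-18.3,1]
    - [-38.3,-42.9,5.9,0,0,-18.9,1]

```text
t: 2.3
tcp_pos: [0.4482, 0.0742, 0.3464]
tool_rot: [[-0.997, 0.079, 0.001], [0.079, 0.997, 0.0], [-0.001, 0.0, -1.0]]
wrist_force: [1.2, -0.0, -0.5]
gripper_width: 0.999
```

```bash
python3 - <<'E'
from plan import *
to(-.150,.004,.16);to(-.150,.004,.0195)
E
```

```text
t 2.3 F [ 1.18 -0.03 -0.46] grip 0.9993092012267925
tip in ramp mm [-151.3    5.1  160.4]
(-0.15, 0.004, 0.16) shift cm [-0.16 -0.1   0.04] turn deg [0.02 0.07 0.07]
(-0.15, 0.004, 0.0195) shift cm [-0.14 -0.11 14.09] turn deg [0.02 0.07 0.07]
```

Request:
play_rows:
  series:
    - [0,-0.1,2,0,0,0,1]
    - [0,-0.1,5,0,0,0,1]
    - [0,-0.1,8,0,0,0,1]
    - [0,-0.1,11,0,0,0,1]
    - [0,-0.1,13,0,0,0,1]
    - [0,-0.1,14.1,0,0,0,1]
    - [0,-0.1,14.1,0,0,0,1]
    - [0,-0.1,14.1,0,0,0,1]

```text
t: 3.1
tcp_pos: [0.4485, 0.0753, 0.2061]
tool_rot: [[-0.997, 0.08, 0.001], [0.08, 0.997, 0.0], [-0.001, 0.0, -1.0]]
wrist_force: [-0.3, 0.2, -0.1]
gripper_width: 1.0
```

```bash
cat > look.py <<'E'
import sys
from plan import *
from plant import optics,tip_of
n=sys.argv[1]
P=[];t=[]
D=deck2ramp
for k in ("scene","top"):
    c=optics.camera(k)
    im=c["pixels"][:,:,::-1]
    cv2.imwrite(f"pics/{k}{n}.png",cv2.resize(im[130:250,260:400],None,fx=5,fy=5,interpolation=cv2.INTER_CUBIC))
    r=tip_of(c,"tube_center"); print(k,[(x["location"],x["score"]) for x in r[:2]])
    if r: P.append((c,r[0]["location"]))
v=least_squares(lambda v:np.concatenate([proj(c,r2w(q,D((v[0],v[1],.017))))[0]-np.array(o) for c,o in P]),[-.1,0]); print("tube deck",v.x,"rms",np.sqrt(v.cost))
E
python3 look.py 1
```

```text
t 3.1 F [-0.31  0.21 -0.06] grip 0.9996515474503603
tip in ramp mm [-151.2    6.2   20.1]
scene [([310.9, 211.6], 0.86)]
top [([269.6, 166.8], 0.51)]
tube deck [-0.09440166  0.11779003] rms 29.502339590838385
```

View pics/scene1.png

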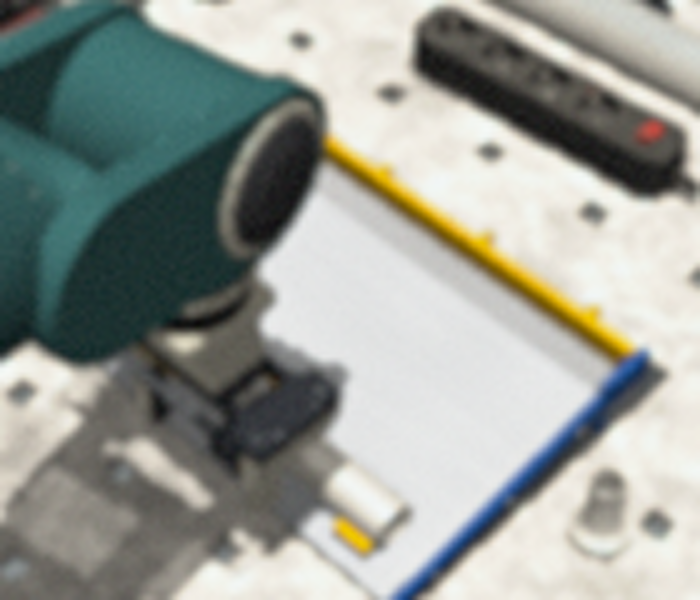

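View pics/top1.png

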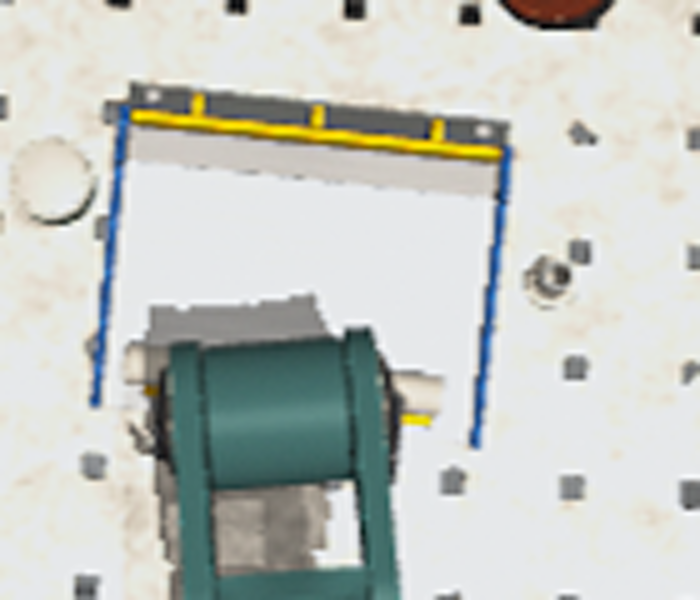

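Request:
play_rows:
  series:
    - [-0.3,0,0,0,0,0,1]
    - [-0.7,0,0,0,0,0,1]
    - [-1.1,0,0,0,0,0,1]
    - [-1.4,0,0,0,0,0,1]
    - [-1.7,0,0,0,0,0,1]
    - [-2.0,0,0,0,0,0,1]
    - [-2.3,0,-0.03,0,0,0,1]
    - [-2.6,0,-0.07,0,0,0,1]
    - [-2.9,0,-0.11,0,0,0,1]
    - [-3.2,0,-0.15,0,0,0,1]
    - [-3.5,0,-0.2,0,0,0,1]
    - [-3.8,0,-0.24,0,0,0,1]

```text
t: 4.5
tcp_pos: [0.4863, 0.0722, 0.2076]
tool_rot: [[-0.997, 0.08, 0.0], [0.08, 0.997, -0.0], [-0.0, -0.0, -1.0]]
wrist_force: [-1.1, -0.2, 0.8]
gripper_width: 1.002
```

```bash
python3 look.py 2
```

```text
t 4.5 F [-1.13 -0.16  0.76] grip 1.0016615883730218
tip in ramp mm [-113.4    6.1   21.6]
scene [([310.8, 208.1], 0.77)]
top [([197.9, 226.9], 0.59)]
tube deck [-0.19885821  0.25726516] rms 60.770439149287874
```

View pics/scene2.png

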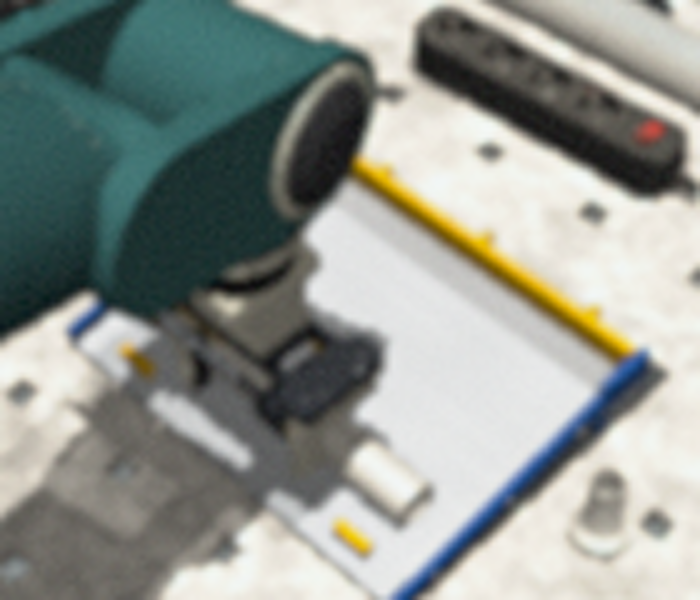

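View pics/top2.png

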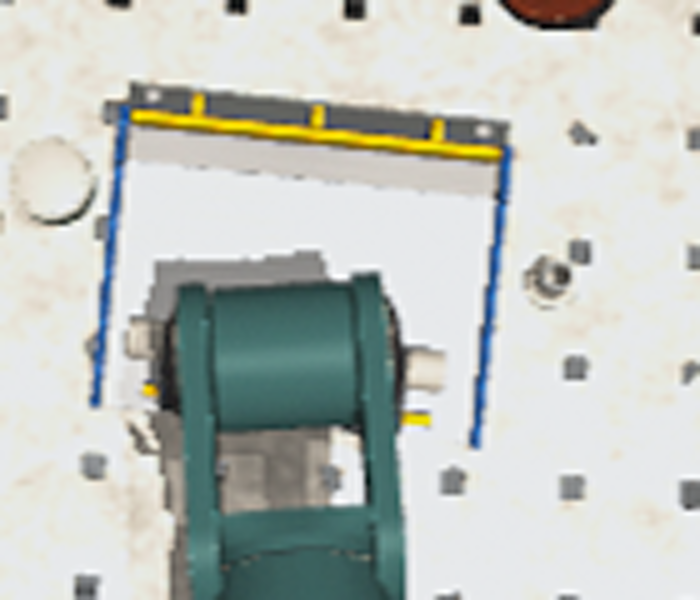

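The tube has left the tabs and sits on both fingers, square: in the top crop its ends are at about (135,337) and (440,370). I'll keep pushing.

Request:
play_rows:
  series:
    - [-0.4,0,-0.06,0,0,0,1]
    - [-0.9,0,-0.13,0,0,0,1]
    - [-1.4,0,-0.2,0,0,0,1]
    - [-1.9,0,-0.27,0,0,0,1]
    - [-2.4,0,-0.34,0,0,0,1]
    - [-2.9,0,-0.41,0,0,0,1]
    - [-3.4,0,-0.48,0,0,0,1]
    - [-3.9,0,-0.55,0,0,0,1]
    - [-4.4,0,-0.62,0,0,0,1]
    - [-4.9,0,-0.69,0,0,0,1]
    - [-5.3,0,-0.75,0,0,0,1]
    - [-5.6,0,-0.79,0,0,0,1]

```text
t: 5.9
tcp_pos: [0.5422, 0.0677, 0.2155]
tool_rot: [[-0.997, 0.08, 0.0], [0.08, 0.997, -0.0], [-0.0, -0.0, -1.0]]
wrist_force: [-2.5, -0.3, 1.2]
gripper_width: 1.001
```

Request:
play_rows:
  series:
    - [-0.4,0,-0.06,0,0,0,1]
    - [-0.9,0,-0.13,0,0,0,1]
    - [-1.4,0,-0.2,0,0,0,1]
    - [-1.9,0,-0.27,0,0,0,1]
    - [-2.4,0,-0.34,0,0,0,1]
    - [-2.9,0,-0.41,0,0,0,1]
    - [-3.4,0,-0.48,0,0,0,1]
    - [-3.9,0,-0.55,0,0,0,1]
    - [-4.4,0,-0.62,0,0,0,1]
    - [-4.9,0,-0.69,0,0,0,1]
    - [-5.3,0,-0.75,0,0,0,1]
    - [-5.6,0,-0.79,0,0,0,1]

```text
t: 7.1
tcp_pos: [0.598, 0.0632, 0.2234]
tool_rot: [[-0.997, 0.08, 0.0], [0.08, 0.997, 0.0], [-0.0, 0.0, -1.0]]
wrist_force: [-1.5, 0.3, 0.8]
gripper_width: 1.001
```

```bash
python3 look.py 3
```

```text
t 7.1 F [-1.5   0.33  0.83] grip 1.00103491488447
tip in ramp mm [-1.3  6.1 37.4]
scene [([337.3, 184.3], 0.88)]
top []
tube deck [-0.02566046  0.01792746] rms 0.0
```

View pics/scene3.png

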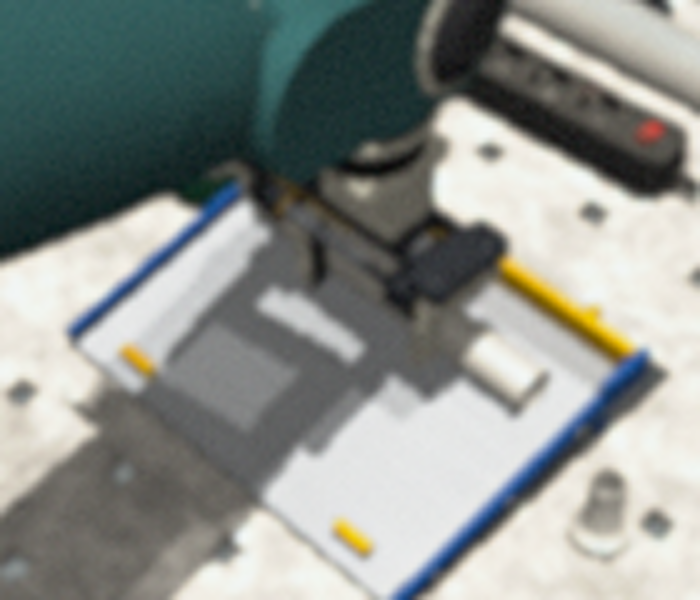

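View pics/top3.png

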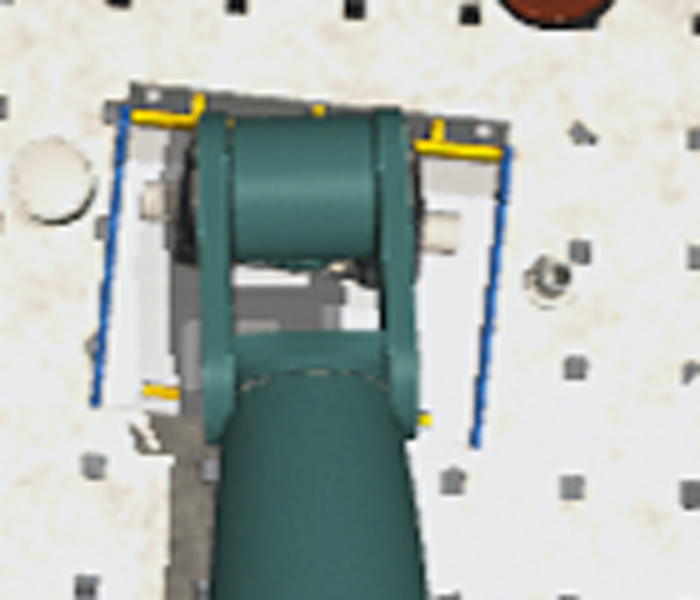

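Request:
play_rows:
  series:
    - [-0.4,0,-0.06,0,0,0,1]
    - [-0.8,0,-0.11,0,0,0,1]
    - [-1.2,0,-0.17,0,0,0,1]
    - [-1.6,0,-0.22,0,0,0,1]
    - [-2.0,0,-0.28,0,0,0,1]
    - [-2.4,0,-0.33,0,0,0,1]
    - [-2.8,0,-0.38,0,0,0,1]
    - [-3.2,0,-0.42,0,0,0,1]
    - [-3.6,0,-0.46,0,0,0,1]
    - [-4.0,0,-0.48,0,0,0,1]
    - [-4.3,0,-0.5,0,0,0,1]
    - [-4.5,0,-0.5,0,0,0,1]

```text
t: 8.5
tcp_pos: [0.6428, 0.0596, 0.2283]
tool_rot: [[-0.997, 0.08, 0.0], [0.08, 0.997, -0.0], [-0.0, -0.0, -1.0]]
wrist_force: [-0.2, 0.3, 0.2]
gripper_width: 0.998
```

```bash
python3 look.py 4
```

```text
t 8.5 F [-0.17  0.26  0.16] grip 0.9981736273146621
tip in ramp mm [43.7  6.1 42.3]
scene [([349.4, 183.9], 0.62)]
top [([265.9, 168.0], 0.55)]
tube deck [-0.00219718  0.10761566] rms 30.586006665450434
```

View pics/scene4.png

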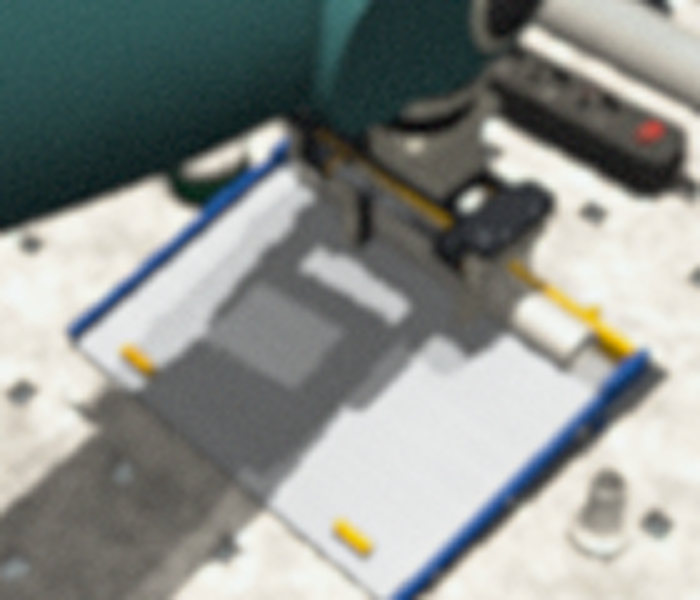

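View pics/top4.png

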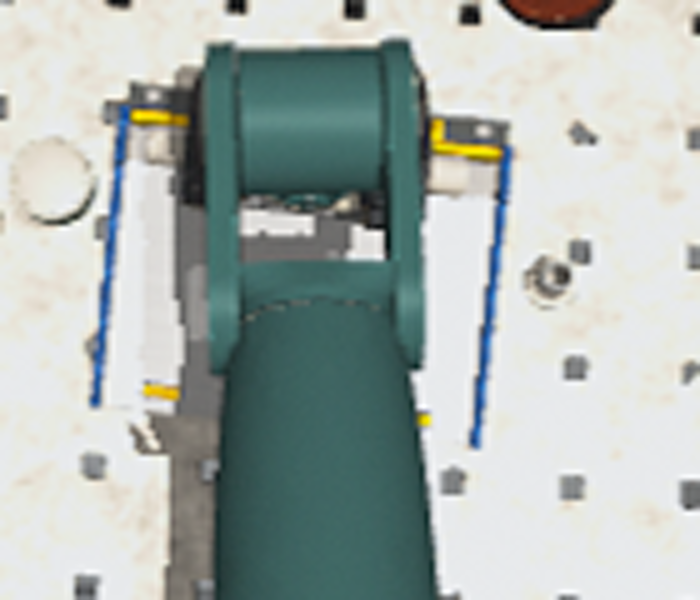

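Both tube ends now lie in the grey seat strip against the yellow stop, and the contact force is gone. I'll nudge it gently to confirm.

Request:
play_rows:
  series:
    - [-0.15,0,0,0,0,0,1]
    - [-0.3,0,0,0,0,0,1]
    - [-0.45,0,0,0,0,0,1]
    - [-0.6,0,0,0,0,0,1]
    - [-0.6,0,0,0,0,0,1]

```text
t: 9.2
tcp_pos: [0.6469, 0.0594, 0.2281]
tool_rot: [[-0.997, 0.079, -0.008], [0.079, 0.997, 0.0], [0.008, -0.0, -1.0]]
wrist_force: [-32.1, -0.5, 18.2]
gripper_width: 1.003
```

The force rose to 32 N, so the tube is hard against the stop. I'll back off down the slope, then raise the tool.

Request:
play_rows:
  series:
    - [0.3,0,0,0,0,0,1]
    - [0.8,0,-0.05,0,0,0,1]
    - [1.5,0,-0.1,0,0,0,1]
    - [3,0,-0.3,0,0,0,1]
    - [5,0,-1,0,0,0,1]
    - [7,0,-4,0,0,0,1]
    - [9,0,-8,0,0,0,1]
    - [11,0,-12,0,0,0,1]
    - [13,0,-16,0,0,0,1]
    - [15,0,-19,0,0,0,1]
    - [17,0,-20,0,0,0,1]
    - [18,0,-20,0,0,0,1]

```text
t: 10.4
tcp_pos: [0.4676, 0.0736, 0.4303]
tool_rot: [[-0.997, 0.08, 0.004], [0.08, 0.997, 0.0], [-0.004, 0.001, -1.0]]
wrist_force: [0.7, -0.2, 0.2]
gripper_width: 1.001
```

```bash
python3 look.py 5
```

```text
t 10.4 F [ 0.71 -0.19  0.17] grip 1.0012327053783452
tip in ramp mm [-131.4    6.1  244.3]
scene [([344.7, 181.0], 0.76)]
top [([321.0, 161.0], 0.93)]
tube deck [0.00759177 0.00849498] rms 1.6698354556444917
```

View pics/scene5.png

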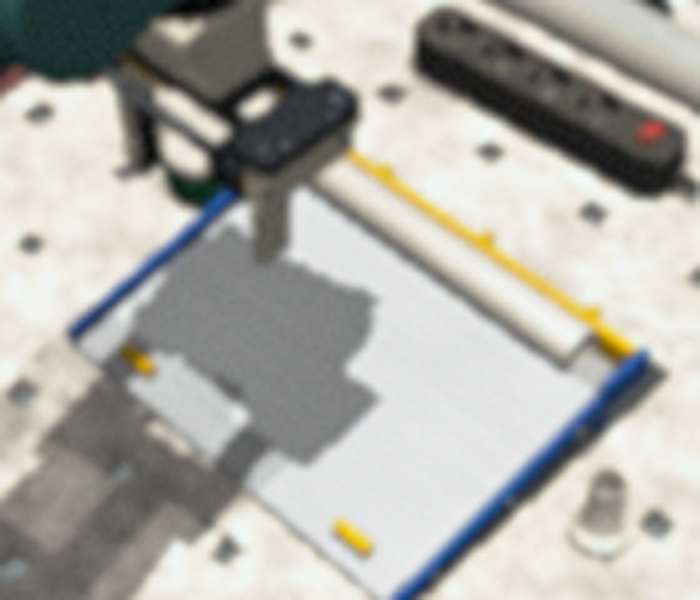

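View pics/top5.png

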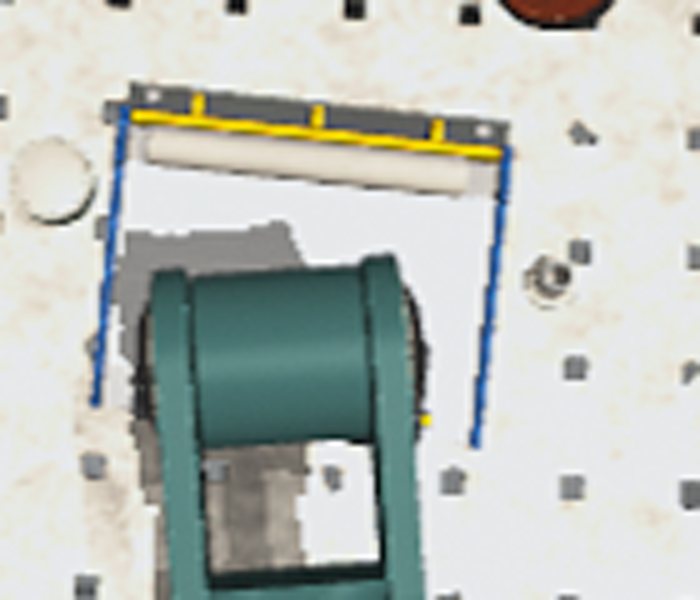

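The tube lies in the seat flush and parallel to the stop, with its ends at (147,147) and (468,178) in the top crop, about 7 mm left of centre. The fingers are clear, and the tin and ferrule haven't moved.

```bash
python3 -c "
from plant import arm
print(arm.finish_job())"
```

```text
the job is handed in; nothing more can be done
None
```

The tube is in the seat against the yellow end stop. I handed the job in just after the 10.4 s mark, well inside the 38 s limit.

**What I did:** I set the open fingers behind the tube, between the tabs, and pushed it up the slope at about 30–50 mm/s. It stayed square on both fingers until it dropped over the top edge. A slow 6 mm nudge confirmed it was against the stop: the force rose to 32 N (vertical 18 N). I then backed the fingers off and raised them clear.

**Last checks:**
- **Tube:** in both camera views it lies parallel to and flush with the stop, about 7–8 mm left of centre, where 30 mm is allowed.
- **Fingers:** they are well clear, and the wrist force reads about zero.
- **Other things:** the tin and ferrule are where they were. I did not check the pliers, tape measure and mug at the end, but the arm stayed away from them.

**What went wrong or disagreed:**
- My first move call was refused because I left out the gripper value. Nothing moved.
- With the arm in the way, the network's tube position in the top view was wrong several times, so I relied on the pictures and the tool pose.
- The final tube position from the networks came out about 10 mm short of the seat along the ramp. That fit assumed slope height, and its two views disagreed by a few pixels. The pictures and the stop contact both show the tube seated.

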